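Book out the sanitiser and open its push-and-turn cap

ROBOT

A 6-joint arm with a two-finger parallel gripper is mounted at the origin on a cart in front of the work surface, level with it; the furniture and walls round the work are solid. World frame = base frame: x ahead of the robot, y to its left, z up, the work surface at z = 0. Lengths are in m, angles in rad, forces in N, time in s.
With the tool pointing down it reaches from about 0.275 to 0.825 m from the base axis. Payload 5.2 kg.
Tool frame: the origin (TCP) lies midway between the tips of the shut fingers; the grasp point (between the pads) lies 19 mm behind it; z points along the fingers, y is the direction in which the jaws open and shut (so a half turn about z gives the same grasp; the last joint's range is limited). The gripper opens to 93 mm and grips with 3 to 60 N. Pads are 15 mm wide; open, the fingers measure 128 mm over their backs; the gripper's body (75 mm by 188 mm) begins 65 mm behind the grasp point.
Start: joints at [-1.35, 0.259, 1.535, -0, 1.348, -0.203], TCP at [0.226, -0.501, 0.219] pointing down, gripper open.
Joint ranges: [-3.14, 3.14], [-0.91, 2.08], [0.19, 2.58], [-1.22, 4.36], [0.22, 2.71], [-3.12, 3.12]. Speed limits (rad/s): [2.57, 2.57, 3.14, 3.14, 3.14, 3.14].

INTERFACE

Orientations are given as [roll, pitch, yaw] about the fixed x, y, z axes, in that order (R = Rz(yaw) Ry(pitch) Rx(roll)).
In Python, from bench import robot gives the robot as it stands.
- The arm moves only by the tool play_rows, never from a script. Its argument "rows" is a list of rows, each a list of 4 numbers: the shift along the tool's x, y, z in cm, then the turn about the tool's z in degrees. In form: [[dx, dy, dz, turn], ...]. A call has 1 to 10 rows; each row is the pose to reach, as a shift and turn from the pose measured when the call began, along the tool's axes at that moment; what a row does not reach only later rows make up. A row lasts 1/10 s, in which the tool goes at most 50 mm and 8.59 degrees, less where a joint would pass 70% of its speed; a pose out of reach is approached as far as the arm can. A call with a gripper value outside its range is refused whole. "fingers" is the opening in per cent of the stroke, from 0 (shut) to 100 (fully open), set as the call begins (left out, the last holds). The fingers move at their own pace and stop on an object; "force" is the grip in N (left out, the last holds). Time passes only in rows, so rows that repeat a pose let the fingers close. It gives the time, the measured TCP pose, the force and the opening at its end, in the units of the state.
- robot.get_obs(): the state, without advancing time (a new reading comes with each control period).
- robot.snapshot(name): name is "side" or "top" or "wrist"; returns a dict with "image" (400x640x3 uint8, red, green, blue), "z_map" (400x640 float32, m along the optical axis (not along the pixel's ray), 0 where there is no reading), "fx", "fy", "cx", "cy" (pixels), "cam_to_world" (4x4, takes a point from camera to world coordinates); the wrist camera has in their place "mount" (4x4, takes a point from camera to tool coordinates, whose origin is the TCP and whose axes are the flange's). Camera axes: x right, y down, z forward; pixel columns grow to the right and rows downward; lengths in m; the calibration is good to about 2 mm. A picture is of the moment at which its call begins: read the wrist's pose just before it.
- robot.close_job(): hands the job in, once; it reports no verdict.
The state is a dict: "clock": time; "joint_pos": joint angles; "joint_vel": joint speeds; "joint_efforts": joint torques, N m; "tool_pos": TCP position; "eef_rot": TCP orientation; "force": force on the tool from outside, world axes, zero at the start; "torque": the same for the moment, N m; "gripper_width": finger opening in m.
Only numpy, scipy, OpenCV 4.12 (cv2) and the standard library are available. Lean on these libraries where they do the work, as an engineer would, in place of code of your own. Each camera call takes 0.05 s, during which the arm holds its last target.

TASK

Book out and open the bottle of sanitiser concentrate. Pick up the pocket scanner, point it level and square at the middle of the bar-code label on the bottle's broad side from about 5 cm away and hold it there steadily for a good second, then lay it flat in the middle of its charging pad again and let go. Then take the bottle's child-proof cap, press it down firmly and, keeping it pressed, turn it to the left (counter-clockwise seen from above) by a good sixth of a turn, about 70 degrees, until it is free; lift it straight off and finish while still holding it, level and still, a few centimetres straight above the open neck so that drips fall back in. The bottle stays standing where it is, and nothing else on the worktop is knocked about.

Things in the scene. Friction and masses are not known exactly. Their poses are not given: they have to be found in the camera images.
- bottle: Loose, heavy (1.3 to 2.2 kg) white plastic bottle with a rectangular body, the bigger of the two bottles: 80 mm deep (x), 110 mm wide (y), upright to z 112 mm, then shoulders to a round neck at z 142 mm; 187 mm high with its cap. Origin: centre of the underside, z up. The label is on the broad face that looks along its own -x, turned towards the robot.
- label (a point): Centre of the bar code on the paper label (78 mm wide, 66 mm high) on the bottle's -x face, 62 mm above the bottle's underside. Axes as the bottle's: the label's outward normal is -x.
- mouth (a point): Centre of the lip of the bottle's neck, on the bottle's axis, 175 mm above its underside. Two bayonet catches on the neck lock the cap: it must go down 3 mm or more (best to its stop) to turn to the left, counter-clockwise from above; it is free to rise from 60 to 84 degrees, where an end stop is met: aim for 72 in one grasp. To the right it does not turn.
- cap: Round ribbed push-and-turn cap, grey plastic, 52 mm across (grip it across any diameter), 30 mm high, 45 g, hollow, loose. Origin: on its axis at its lower edge, z up; at the start 157 mm above the bottle's underside, so its top is at 187 mm, with 15 mm of neck below its edge, and its x is along the bottle's x. Once free it lifts straight off; its edge clears the lip after rising 18 mm.
- cap_seal (a joint): Sprung sealing disc inside the cap: 0 at the start, +0.006 m with the cap pressed 6 mm down to its firm stop, about -0.001 with the cap off. It pushes the cap up with 6 N at the start and 10 N at the stop. While up, the cap is locked: it turns only about 8 degrees either way and does not lift.
- scanner: Loose pocket bar-code scanner, a grey stick 110 mm long (x), 28 mm high, 0.1 to 0.16 kg, flat on its charging pad. Origin: centre of its underside, near the centre of mass; x points out of the reading window, 55 mm ahead of the origin; z up. Body 38 mm wide (y) from x -52 to +21 mm, then a head 46 mm wide and 30 high. Grip across the body near the origin. It reads by itself, no key to press.
- read_point (a point): Where the scanner reads best: on its beam, 50 mm ahead of the window (105 mm ahead of its origin along its x, 15 mm above its underside). Moves with the scanner; bring it onto the label's centre with the scanner level and its x along the bottle's +x.
- charging_pad: Flat black charging pad, fixed, 150 mm long (x), 86 mm wide (y), 8 mm thick, with a small rubber plug sleeve at the +x end. Origin: centre of its underside; the scanner lies on its top, at z 8 mm, within 12 mm of its middle and roughly along its x.
- chalk_pen: Bystander: white chalk marker, 15 mm thick, 134 mm long (its y), lying on the worktop in front and to the left of the bottle. Origin: centre of its underside.
- ramekin: Bystander: white ramekin, 82 mm across, 48 mm high, to the left of the bottle. Origin: centre of its underside.
- flavour_bottle: Bystander: small round amber bottle, 46 mm across, 135 mm high, to the left of the bottle. Origin: centre of its underside.
Mind the look-alikes: they are no part of the job. What is shaped like the cap but turquoise is not meant.

How it is judged:
By the outcome, as a careful person would: the job done as asked, in the order asked, and still so for the second after the job is handed in, while the arm keeps its last pose, push and grip.
It also fails if it takes over 64 s, if anything falls off the work surface, if the arm or the gripper's body presses on something with over 40 N, if the wrist force passes 120 N, or if a joint passes its speed limit or range.

## Working session

There is one attempt and no reset: what is moved stays moved. The work goes in short steps, Python scripts to look and compute and a tool call to move; the robot and the scene stay as the last step left them, time stands still between calls to the robot, and variables do not carry over. Pictures are saved under pics/ and viewed, and the job is handed in when it is done.

Besides the shell and the picture viewer there is one more tool, called after "Request:" as name([rows], argument=value, ...), one row to a line, values as JSON. play_rows: Moves the arm, as the interface text tells. Its arguments: {"type":"object","properties":{"rows":{"type":"array"},"fingers":{"type":"number"},"force":{"type":"number"}},"required":["rows"]}

```bash
mkdir -p pics; ls
cat > h.py <<'E'
import numpy as np, cv2
from scipy.spatial.transform import Rotation as R
from bench import robot
def snap(name,tag):
    o=robot.get_obs(); s=robot.snapshot(name)
    cv2.imwrite(f'pics/{tag}.png',s['image'][:,:,::-1])
    if name=='wrist':
        T=np.eye(4);T[:3,:3]=R.from_euler('xyz',o['eef_rot']).as_matrix();T[:3,3]=o['tool_pos']
        s['cam_to_world']=T@s['mount']
    np.save(f'pics/{tag}.npy',s,allow_pickle=True); return s
def load(tag): return np.load(f'pics/{tag}.npy',allow_pickle=True).item()
def ray(s,u,v):
    T=np.array(s['cam_to_world']);d=np.array([(u-s['cx'])/s['fx'],(v-s['cy'])/s['fy'],1.]);return T[:3,3],T[:3,:3]@d
def onz(s,u,v,z):
    c,d=ray(s,u,v);return c+d*(z-c[2])/d[2]
def dep(s,u,v):
    c,d=ray(s,u,v);return c+d*s['z_map'][int(round(v)),int(round(u))]
def cloud(s):
    v,u=np.mgrid[0:400,0:640];z=s['z_map'];P=np.stack([(u-s['cx'])/s['fx']*z,(v-s['cy'])/s['fy']*z,z],-1)
    T=np.array(s['cam_to_world']);W=P@T[:3,:3].T+T[:3,3];W[z==0]=np.nan;return W
E
python3 - <<'E'
from h import *
for n in ['side','top','wrist']:
    s=snap(n,n+'0');print(n,s['fx'],s['cx'],s['cy'],np.round(s['cam_to_world'],3).tolist())
print(robot.get_obs())
E
```

```text
pics
side 409.76015941250654 323.82841390341287 198.7604876049386 [[-0.885, -0.252, 0.391, 0.066], [-0.465, 0.443, -0.766, 1.158], [0.019, -0.86, -0.509, 0.691], [0.0, 0.0, 0.0, 1.0]]
top 425.11580116576204 320.3567617146779 201.03572039397872 [[-0.032, -0.972, 0.233, 0.307], [-0.999, 0.032, -0.006, 0.282], [-0.001, -0.233, -0.973, 1.07], [0.0, 0.0, 0.0, 1.0]]
wrist 315.79981587429745 322.2090367105914 203.51924116188226 [[0.411, -0.873, -0.263, 0.299], [-0.911, -0.394, -0.117, -0.469], [-0.002, 0.288, -0.958, 0.385], [0.0, 0.0, 0.0, 1.0]]
{'clock': 0.15, 'joint_pos': array([-1.34980399e+00,  2.59199229e-01,  1.53585301e+00,  1.74832879e-05,
        1.34804476e+00, -2.02817171e-01]), 'joint_vel': array([ 0.00032234, -0.00209659, -0.00416829, -0.00068543, -0.00219689,
       -0.00023923]), 'joint_efforts': array([ 1.98981623e-03, -4.37645888e+01, -2.84232366e+01,  7.18670664e-02,
        3.80193803e-02, -8.40530674e-05]), 'tool_pos': array([ 0.22609839, -0.50088752,  0.21798743]), 'eef_rot': array([-3.14012258e+00, -3.19715706e-04,  4.23805399e-01]), 'force': array([ 0.16037864, -0.26485522, -0.66845902]), 'torque': array([ 0.01292067, -0.03232315,  0.01494117]), 'gripper_width': 0.09304065553215853}
```

View pics/top0.png

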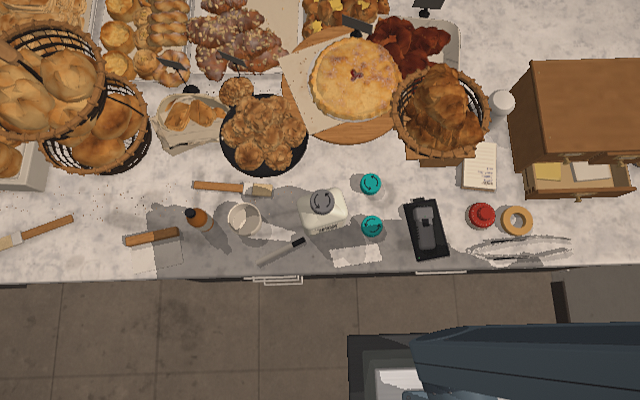

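View pics/side0.png

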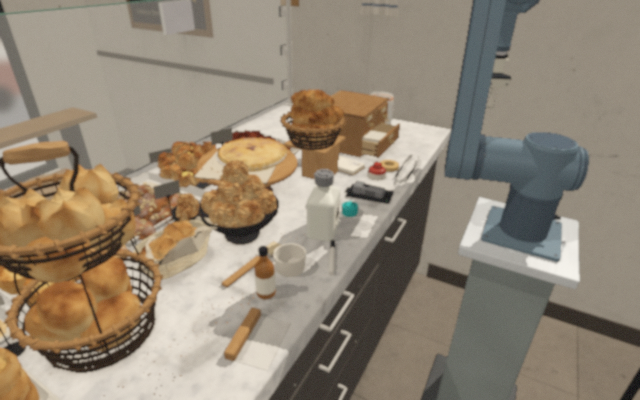

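View pics/wrist0.png

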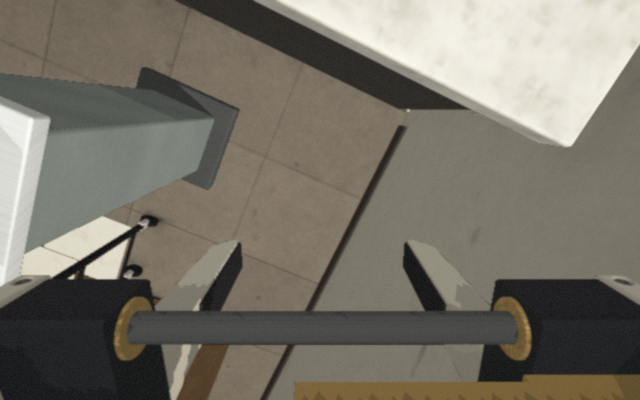

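Run:
```python
from h import *
s=load('top0')
c=s['image'][160:290,190:510,::-1]
cv2.imwrite('pics/crop0.png',cv2.resize(c,(800,325),interpolation=cv2.INTER_CUBIC))
W=cloud(s)
hm=np.nan_to_num(W[:,:,2])
c=np.clip(hm/0.2*255,0,255).astype(np.uint8)[160:290,190:510]
cv2.imwrite('pics/crop0z.png',cv2.resize(cv2.applyColorMap(c,cv2.COLORMAP_JET),(800,325),interpolation=cv2.INTER_NEAREST))
for n,(u,v) in dict(cap=(321,201),t1=(371,184),t2=(372,226),pad=(410,240),scan=(425,225),ram=(243,222),amber=(197,217),pen=(280,252),bodytop=(322,220)).items(): print(n,np.round(dep(s,u,v),3))
s=load('side0')
c=s['image'][140:290,230:430,::-1]
cv2.imwrite('pics/crop1.png',cv2.resize(c,(800,600),interpolation=cv2.INTER_CUBIC))
```

```text
cap [0.518 0.275 0.189]
t1 [0.596 0.146 0.033]
t2 [0.488 0.149 0.03 ]
pad [0.454 0.052 0.002]
scan [0.485 0.02  0.039]
ram [0.513 0.473 0.009]
amber [0.511 0.564 0.1  ]
pen [0.433 0.38  0.016]
bodytop [0.488 0.274 0.131]
```

View pics/crop0.png

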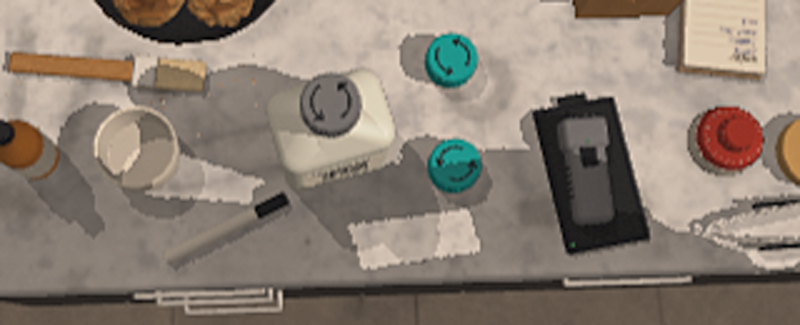

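View pics/crop0z.png

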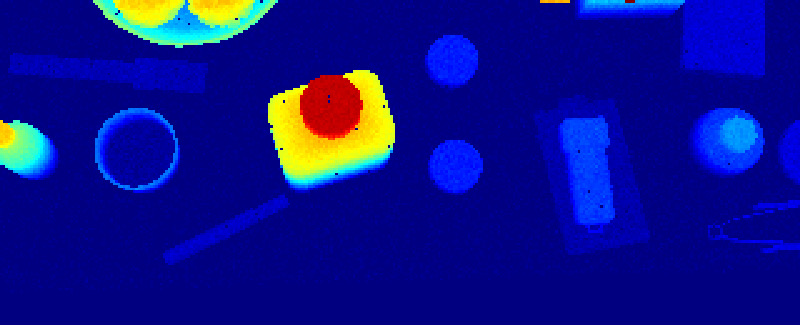

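View pics/crop1.png

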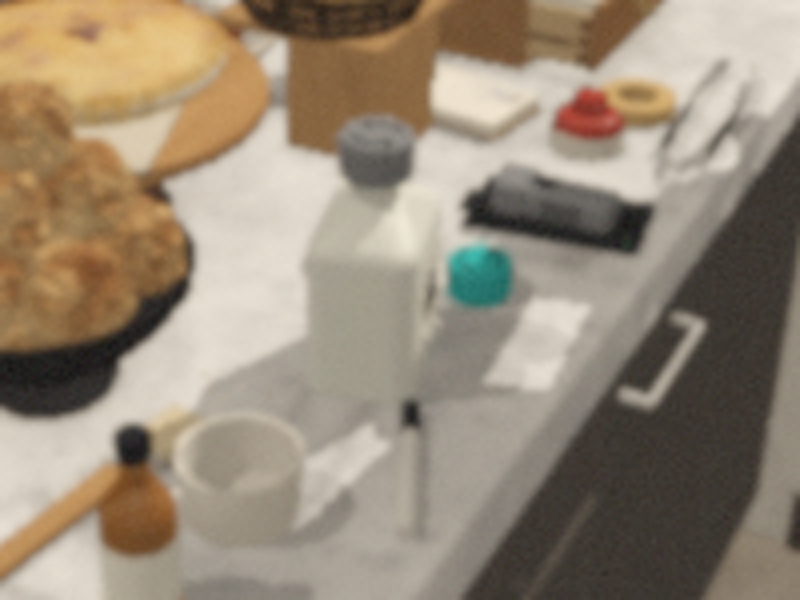

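Run:
```python
from h import *
s=load('top0');W=cloud(s);X,Y,Z=W[...,0],W[...,1],W[...,2]
def rect(m,n):
    k=cv2.connectedComponents(m.astype(np.uint8),connectivity=4)
    lab=k[1];ids=np.bincount(lab[lab>0]);m=lab==ids.argmax()
    P=W[m][:,:2].astype(np.float32);r=cv2.minAreaRect(P);
    print(n,m.sum(),'c',np.round(r[0],4),'size',np.round(r[1],4),'ang',round(r[2],1),'medz',np.median(W[m][:,2]),'mean',P.mean(0)); return m,P
roi=(X>.4)&(X<.65)&(Y>.2)&(Y<.36)
rect(roi&(Z>.100),'bottle')
rect(roi&(Z>.112),'bottle2')
rect(roi&(Z>.175),'cap')
roi=(X>.38)&(X<.6)&(Y>-.06)&(Y<.11)
rect(roi&(Z>.022),'scanner')
hsv=cv2.cvtColor(s['image'],cv2.COLOR_RGB2HSV)
rect(roi&(Z<.06)&(hsv[...,2]<60),'pad')
t=(X>.4)&(X<.47)&(Y>.15)&(Y<.3);print('table z',np.nanmedian(Z[t]))
for u,v,n in [(371,184,'t1'),(372,226,'t2')]:pass
m=(hsv[...,0]>80)&(hsv[...,0]<100)&(hsv[...,1]>150)
k=cv2.connectedComponentsWithStats(m.astype(np.uint8));
for st in k[2]: 
    if st[4]>50: print(st)
# pen
rect((X>.37)&(X<.5)&(Y>.31)&(Y<.45)&(Z>.008)&(Z<.04),'pen')
rect((X>.4)&(X<.6)&(Y>.41)&(Y<.53)&(Z>.03),'ram')
```

```text
bottle 1620 c [0.5182 0.2729] size [0.0795 0.1099] ang 15.0 medz 0.1309135575536739 mean [0.51078427 0.27336267]
bottle2 1578 c [0.5182 0.2728] size [0.0795 0.1097] ang 15.0 medz 0.13127550602781762 mean [0.5115702 0.2734445]
cap 474 c [0.5177 0.2728] size [0.0517 0.0509] ang 88.1 medz 0.18715580366679357 mean [0.5175154 0.2733209]
scanner 732 c [0.4768 0.0182] size [0.1136 0.0461] ang 3.1 medz 0.03631021130137513 mean [0.4799719  0.02030208]
pad 1269 c [0.4845 0.0119] size [0.1583 0.0857] ang 9.0 medz 0.008768262965193507 mean [0.4751094 0.0115117]
table z -8.673609407261473e-06
[     0      0    640    400 255375]
[360 174  21  21 308]
[361 216  21  21 316]
pen 318 c [0.4355 0.3798] size [0.0152 0.1336] ang 24.7 medz 0.01344892317604951 mean [0.43440735 0.3814435 ]
ram 234 c [0.5129 0.4642] size [0.0794 0.0809] ang 85.8 medz 0.0454237153466428 mean [0.5179034  0.46778214]
```

Candidates: the cap is the grey disc on the white bottle at (321,202). Not the cap: turquoise look-alikes at (371,184) and (372,226), and the red one at (480,215). The scanner is the grey stick on the black pad at (425,225), with its wide head at the +x end. The crops confirm both choices.

```bash
cat >> h.py <<'E'
def go(x,y,z,yawdeg):
    o=robot.get_obs();M=R.from_euler('xyz',o['eef_rot']).as_matrix()
    d=M.T@(np.array([x,y,z])-o['tool_pos'])*100
    t=-((yawdeg-np.degrees(o['eef_rot'][2])+180)%360-180)
    print('clock',round(o['clock'],2),'shift cm',np.round(d,2),'turn',np.round(t,2),'rows min',round(np.linalg.norm(d)/5,1)); return d
E
python3 -c "
from h import *
go(.44,.015,.22,9)"
```

```text
clock 0.15 shift cm [ 40.71 -38.23  -0.13] turn 15.28 rows min 11.2
```

Request:
play_rows([
  [2,-2,0,1],
  [5,-5,0,2],
  [9,-9,0,3],
  [13.5,-12.5,0,5],
  [18,-17,0,7],
  [22,-21,0,9],
  [26,-25,0,10],
  [30,-28.5,0,12],
  [34,-32,0,13],
  [38,-35.5,0,14],
], fingers=70, force=25)

```text
clock: 1.15
tool_pos: [0.4064, -0.0643, 0.2187]
eef_rot: [-3.141, -0.0, 0.178]
force: [0.3, -0.5, 1.0]
gripper_width: 0.0651
```

```bash
python3 -c "
from h import *
go(.44,.015,.22,9)"
```

```text
clock 1.15 shift cm [ 4.72 -7.21 -0.12] turn 1.22 rows min 1.7
```

Request:
play_rows([
  [2.5,-4,0,1],
  [4.7,-7.2,0,1.2],
  [4.7,-7.2,0,1.2],
  [4.7,-7.2,0,1.2],
])

```text
clock: 1.55
tool_pos: [0.4396, 0.0156, 0.2185]
eef_rot: [-3.141, 0.001, 0.16]
force: [0.5, -0.7, -0.4]
gripper_width: 0.0651
```

Run:
```python
from h import *
s=snap('wrist','w1');W=cloud(s);X,Y,Z=W[...,0],W[...,1],W[...,2]
print(robot.get_obs()['tool_pos'])
def rect(m,n):
    lab=cv2.connectedComponents(m.astype(np.uint8),connectivity=4)[1];ids=np.bincount(lab[lab>0]);m=lab==ids.argmax()
    P=W[m][:,:2].astype(np.float32);r=cv2.minAreaRect(P)
    print(n,m.sum(),'c',np.round(r[0],4),'size',np.round(r[1],4),'ang',round(r[2],1),'medz',np.median(W[m][:,2])); return P
roi=(X>.38)&(X<.6)&(Y>-.06)&(Y<.11)&(Z<.06)
P=rect(roi&(Z>.024),'scanner')
for a in range(2,15,2):
    c,q=np.cos(np.radians(a)),np.sin(np.radians(a));u=P@[c,q];v=P@[-q,c]
    b=u<u.min()+.065
    print(a,np.ptp(v[b]),(v[b].max()+v[b].min())/2,u.min(),u.max())
```

```text
[0.43943543 0.01468414 0.21847269]
scanner 3545 c [0.4783 0.0186] size [0.1139 0.0459] ang 2.6 medz 0.03717955605157974
2 0.039126764705179694 0.001832700382027444 0.42168721434357337 0.5357164230513934
4 0.03917048451191323 -0.014664199369060122 0.4216827142907307 0.5354493740101691
6 0.04007274180974516 -0.030871728830780185 0.42112378170225256 0.5349278630403212
8 0.041096008859802635 -0.046956729738651184 0.42001019379816895 0.5337943656959826
10 0.04248130532601053 -0.06280931880118543 0.4182998659196602 0.5320637502940424
12 0.04416888233407815 -0.07867155663553017 0.4159924307341391 0.5297845263177766
14 0.04719607949444796 -0.09513466186240457 0.4130612631772861 0.5269247343895838
```

View pics/w1.png

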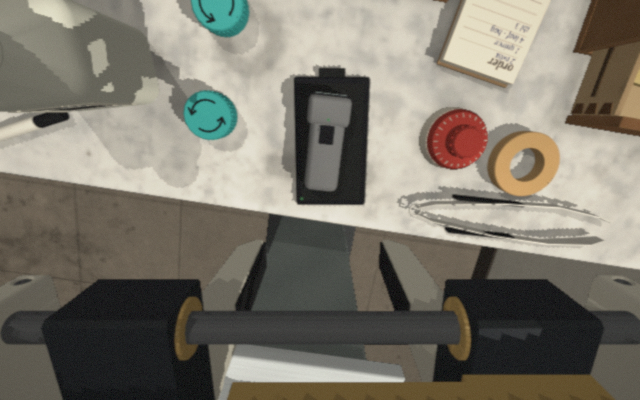

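Image shows: pad upright centred at (331,140), scanner slightly turned relative to it, head up at (329,108), tail at (323,188); turquoise caps at (219,10) and (210,115) are the look-alikes.

Run:
```python
from h import *
s=load('w1');im=s['image'];g=cv2.cvtColor(im,cv2.COLOR_RGB2GRAY)
sub=g[85:200,298:362];print([int(x) for x in g[165,296:365:3]])
L=[];Rr=[]
for v in range(135,184,2):
    row=cv2.GaussianBlur(g,(3,3),0)[v,296:362].astype(float);d=np.gradient(row)
    l=296+d[:32].argmax();r=296+32+d[32:].argmin()
    L.append(onz(s,l,v,.03)[:2]);Rr.append(onz(s,r,v,.03)[:2])
for Q in (L,Rr,(np.array(L)+Rr)/2):
    Q=np.array(Q);p=np.polyfit(Q[:,0],Q[:,1],1);print('yaw',np.degrees(np.arctan(p[0])),'y at .478',np.polyval(p,.478))
# pad rectangle
m=(g<45).astype(np.uint8);m[:, :290]=0;m[:,375:]=0;m[:70]=0;m[210:]=0
cs=max(cv2.findContours(m,0,1)[0],key=cv2.contourArea)[:,0]
P=np.array([onz(s,u,v,.008)[:2] for u,v in cs],np.float32)
r=cv2.minAreaRect(P);print(r)
for v in (80,100,120,150,180,195):
    us=[u for u,w in cs if w==v];print(v,np.round(onz(s,min(us),v,.008)[:2],4),np.round(onz(s,max(us),v,.008)[:2],4))
us=[w for u,w in cs if 300<=u<=310];print(min(us),max(us),onz(s,305,min(us),.008),onz(s,305,max(us),.008))
us=[w for u,w in cs if 350<=u<=360];print(min(us),max(us),onz(s,355,min(us),.008),onz(s,355,max(us),.008))
go(.4784,.0187,.10,3.5)
```

```text
[40, 17, 29, 33, 83, 113, 115, 118, 119, 122, 121, 120, 123, 120, 113, 38, 26, 37, 34, 38, 34, 39, 31]
yaw 2.676820707510133 y at .478 0.037437880535960075
yaw 2.8220772836679466 y at .478 -0.00017145587925267158
yaw 2.75203720141625 y at .478 0.018637675387709524
((0.4841715097427368, 0.012481078505516052), (0.15387283265590668, 0.08255095779895782), 9.028193473815918)
80 [0.5435 0.0627] [ 0.5563 -0.0166]
100 [0.5224 0.0598] [ 0.5355 -0.0209]
120 [0.5008 0.0557] [ 0.5138 -0.0241]
150 [0.4667 0.051 ] [ 0.4798 -0.0298]
180 [0.4308 0.0449] [ 0.4437 -0.0347]
195 [0.412  0.0423] [ 0.4251 -0.0384]
77 203 [0.54833245 0.05214891 0.008     ] [0.40334115 0.03099478 0.008     ]
78 203 [ 0.55621259 -0.00300845  0.008     ] [ 0.41333756 -0.03058207  0.008     ]
clock 1.6 shift cm [ 3.92  0.23 11.84] turn 5.58 rows min 2.5
```

Run:
```python
from h import *
go(.478,.0187,.012,2.75)
```

```text
clock 1.6 shift cm [ 3.89  0.23 20.64] turn 6.33 rows min 4.2
```

Request:
play_rows([
  [1.5,0.1,1,2],
  [3,0.2,4,5],
  [3.9,0.23,8,6.3],
  [3.9,0.23,11.5,6.3],
  [3.9,0.23,14.5,6.3],
  [3.9,0.23,16.5,6.3],
  [3.9,0.23,17.5,6.3],
  [3.9,0.23,17.5,6.3],
])

```text
clock: 2.4
tool_pos: [0.4771, 0.0175, 0.0425]
eef_rot: [-3.14, 0.003, 0.046]
force: [-0.1, 0.1, 0.4]
gripper_width: 0.0651
```

Run:
```python
from h import *
go(.478,.0187,.012,2.75)
```

```text
clock 2.4 shift cm [ 0.11 -0.11  3.05] turn -0.09 rows min 0.6
```

Request:
play_rows([
  [0.1,-0.1,1.2,0],
  [0.1,-0.1,2.3,0],
  [0.1,-0.1,2.9,0],
  [0.1,-0.1,3.0,0],
  [0.1,-0.1,3.0,0],
])

```text
clock: 2.9
tool_pos: [0.4779, 0.0187, 0.0124]
eef_rot: [-3.14, 0.004, 0.047]
force: [-0.2, -0.1, -0.3]
gripper_width: 0.0653
```

Request:
play_rows([
  [0,0,0,0],
  [0,0,0,0],
  [0,0,0,0],
  [0,0,0,0],
  [0,0,0,0],
  [0,0,0,0],
], fingers=20, force=25)

```text
clock: 3.5
tool_pos: [0.4781, 0.0187, 0.0126]
eef_rot: [-3.14, 0.003, 0.047]
force: [-0.4, 0.3, 2.8]
gripper_width: 0.0378
```

Run:
```python
from h import *
snap('wrist','w2');o=robot.get_obs();print(o['gripper_width'],o['tool_pos'],o['eef_rot'],o['force'])
```

```text
0.03765156672138916 [0.47806879 0.01871972 0.01260276] [-3.1403754   0.00327727  0.04666081] [-1.16816739  1.38665756  4.77690051]
```

View pics/w2.png

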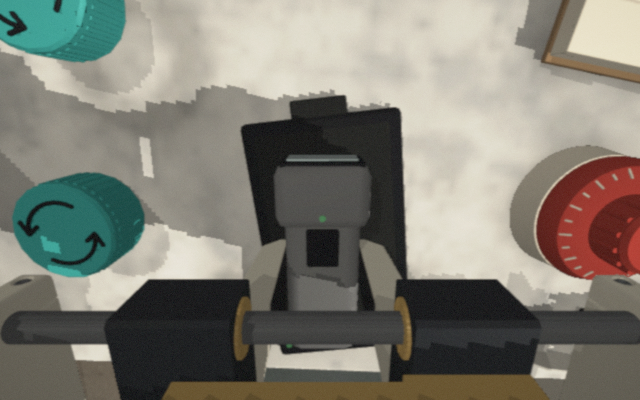

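Request:
play_rows([
  [0,0,-1,0],
  [0,0,-3,0],
  [-1,0,-5.5,0],
  [-2,0,-7.5,0],
  [-3,0,-8,0],
  [-3,0,-8,0],
])

```text
clock: 4.15
tool_pos: [0.4474, 0.0173, 0.0933]
eef_rot: [-3.141, 0.003, 0.047]
force: [-0.7, 1.2, -1.6]
gripper_width: 0.0377
```

Run:
```python
from h import *
s=snap('wrist','w3');o=robot.get_obs();print(o['gripper_width'],o['tool_pos'],o['force'])
go(.3782,.2354,.0816,15)
go(.3782,.2354,.0516,15)
```

```text
0.037674336024672135 [0.44777849 0.0172882  0.09265779] [ 0.40264292 -0.95595075 -0.47840286]
clock 4.2 shift cm [ -5.94 -22.11   1.15] turn -12.34 rows min 4.6
clock 4.2 shift cm [ -5.93 -22.11   4.15] turn -12.34 rows min 4.7
```

View pics/w3.png

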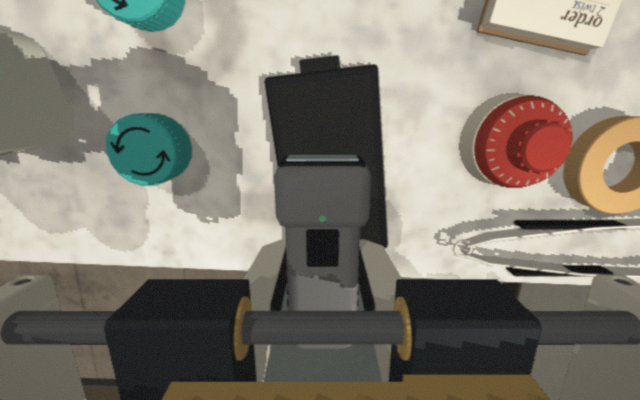

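Request:
play_rows([
  [-1,-1,0,0],
  [-2.5,-4,0,-1],
  [-4,-8,0,-3],
  [-5,-12,0,-6],
  [-5.9,-15.5,0.5,-9],
  [-5.9,-18.5,1,-11],
  [-5.9,-20.8,1.1,-12.3],
  [-5.9,-22.1,1.1,-12.3],
  [-5.9,-22.1,1.1,-12.3],
])

```text
clock: 5.1
tool_pos: [0.3776, 0.2364, 0.0814]
eef_rot: [-3.14, 0.004, 0.263]
force: [0.1, -0.4, -2.4]
gripper_width: 0.0383
```

Run:
```python
from h import *
go(.3782,.2354,.0516,15)
s=snap('top','t1');s=snap('wrist','w4');s=snap('side','s1')
c=load('t1')['image'][150:310,260:460,::-1]
cv2.imwrite('pics/t1c.png',cv2.resize(c,(750,600),interpolation=cv2.INTER_CUBIC))
```

```text
clock 5.1 shift cm [0.05 0.12 2.98] turn 0.07 rows min 0.6
```

View pics/t1c.png

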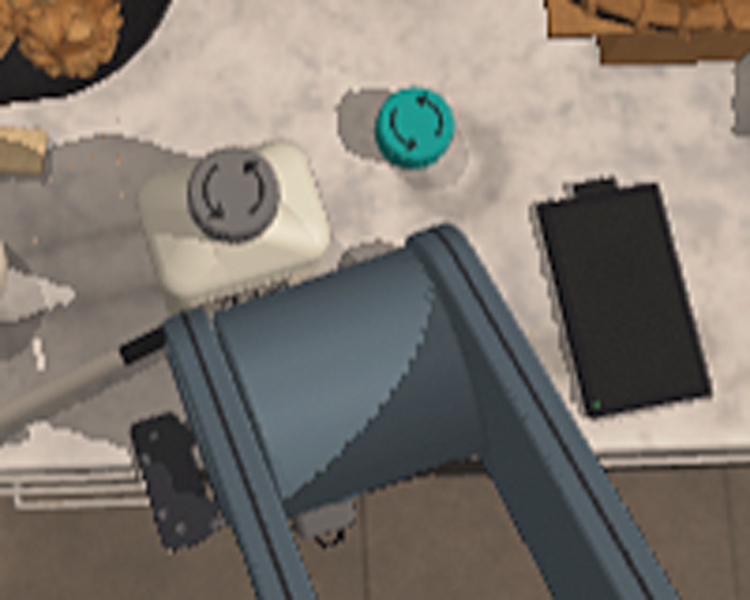

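View pics/w4.png

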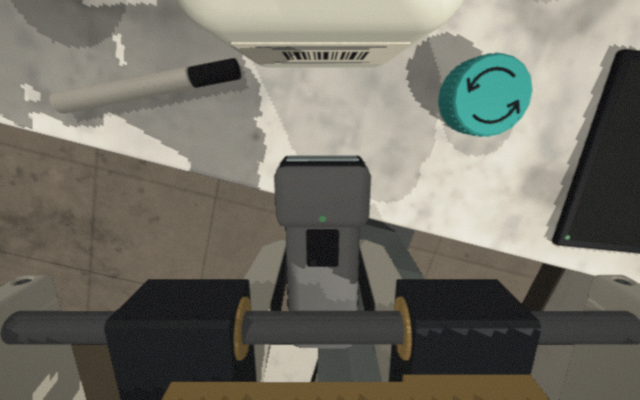

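View pics/s1.png

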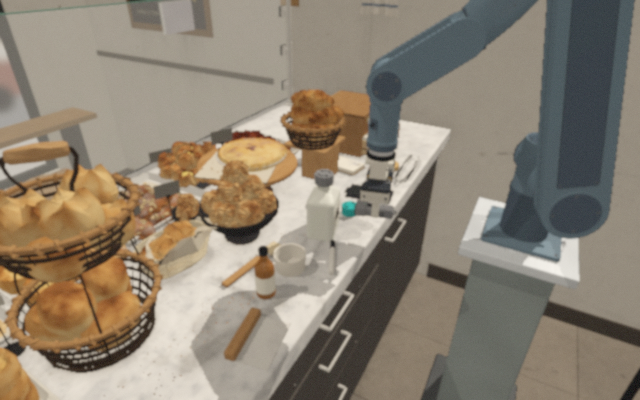

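Run:
```python
from h import *
s=load('w4')
g=cv2.cvtColor(s['image'],cv2.COLOR_RGB2GRAY)
cv2.imwrite('pics/w4c.png',cv2.resize(s['image'][20:175,220:430,::-1],(800,590),interpolation=cv2.INTER_CUBIC))
a=np.radians(15);n=np.array([np.cos(a),np.sin(a),0]);t=np.array([-np.sin(a),np.cos(a),0])
b=np.array([.518,.2729,0])
def onlab(u,v):
    c,d=ray(s,u,v);k=((b-.04*n-c)@n)/(d@n);p=c+d*k;return (p-b)@t,p[2]
for p in [(284,52),(368,52),(284,60),(368,60),(232,40),(410,42)]: print(p,np.round(onlab(*p),4))
o=robot.get_obs()
for u,v in [(287,158),(357,158),(275,170),(370,170)]:
    p=onz(s,u,v,.0768+.029);print('win',np.round([(p-b)@t,(p-b)@n],4))
print('tcp',(o['tool_pos']-b)@t,(o['tool_pos']-b)@n,np.degrees(o['eef_rot'][2]))
W=cloud(s);
for u in (240,270,300,330,360,390,405):
    print(u,[ (np.round((W[v,u]-b)@n,4),np.round((W[v,u]-b)@t,4),np.round(W[v,u,2],3)) for v in (50,58)])
```

```text
(284, 52) [0.0175 0.0862]
(368, 52) [-0.0218  0.0864]
(284, 60) [0.0206 0.0599]
(368, 60) [-0.0254  0.0601]
(232, 40) [0.0342 0.1139]
(410, 42) [-0.0351  0.1102]
win [ 0.0154 -0.0866]
win [-0.0162 -0.0866]
win [ 0.0211 -0.0921]
win [-0.0223 -0.0921]
tcp -0.0008594427462253821 -0.144882196671416 14.925632546525748
240 [(np.float64(-0.0369), np.float64(0.0414), np.float64(0.072)), (np.float64(-0.0311), np.float64(0.0586), np.float64(0.002))]
270 [(np.float64(-0.0381), np.float64(0.025), np.float64(0.079)), (np.float64(-0.0383), np.float64(0.029), np.float64(0.055))]
300 [(np.float64(-0.0382), np.float64(0.0104), np.float64(0.08)), (np.float64(-0.0382), np.float64(0.0122), np.float64(0.054))]
330 [(np.float64(-0.0381), np.float64(-0.0042), np.float64(0.08)), (np.float64(-0.0383), np.float64(-0.0047), np.float64(0.055))]
360 [(np.float64(-0.0382), np.float64(-0.0187), np.float64(0.08)), (np.float64(-0.0381), np.float64(-0.0217), np.float64(0.054))]
390 [(np.float64(-0.0381), np.float64(-0.0332), np.float64(0.08)), (np.float64(-0.0371), np.float64(-0.0401), np.float64(0.046))]
405 [(np.float64(-0.0352), np.float64(-0.0449), np.float64(0.061)), (np.float64(-0.0309), np.float64(-0.0597), np.float64(0.0))]
```

View pics/w4c.png

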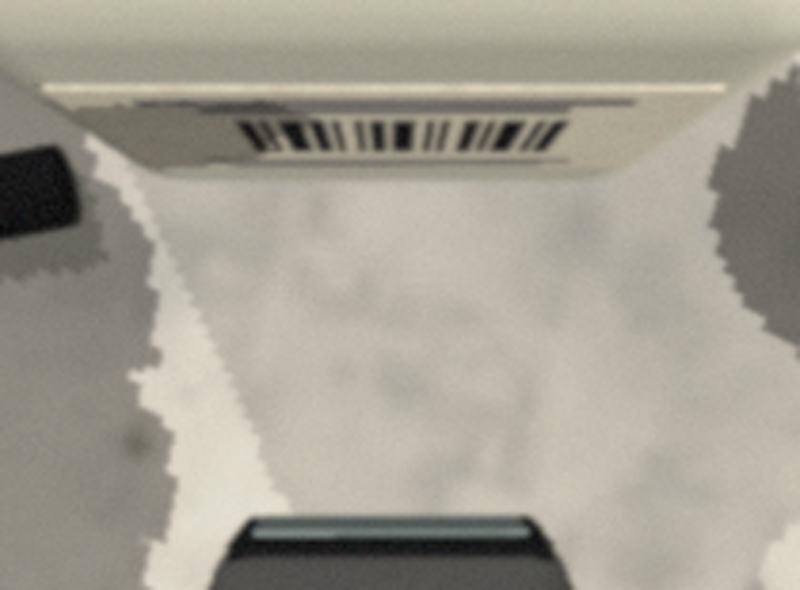

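Wrist picture: bar code at (284–368, 52–60) straight ahead of the window at (287–357,158). It is square and centred to about 1 mm, so I descend 3 cm and hold.

Request:
play_rows([
  [-0.05,0,0.8,0],
  [-0.05,0,1.8,0],
  [-0.05,0,2.7,0],
  [-0.05,0,3,0],
  [-0.05,0,3,0],
])

```text
clock: 5.75
tool_pos: [0.3771, 0.2341, 0.051]
eef_rot: [-3.14, 0.006, 0.26]
force: [0.1, -0.4, -1.1]
gripper_width: 0.0377
```

Run:
```python
from h import *
go(.3775,.2354,.0516,15)
s=snap('side','s2');s=snap('wrist','w5')
c=load('s2')['image'][140:250,290:430,::-1]
cv2.imwrite('pics/s2c.png',cv2.resize(c,(760,600),interpolation=cv2.INTER_CUBIC))
```

```text
clock 5.75 shift cm [ 0.07 -0.12 -0.06] turn -0.1 rows min 0.0
```

View pics/s2c.png

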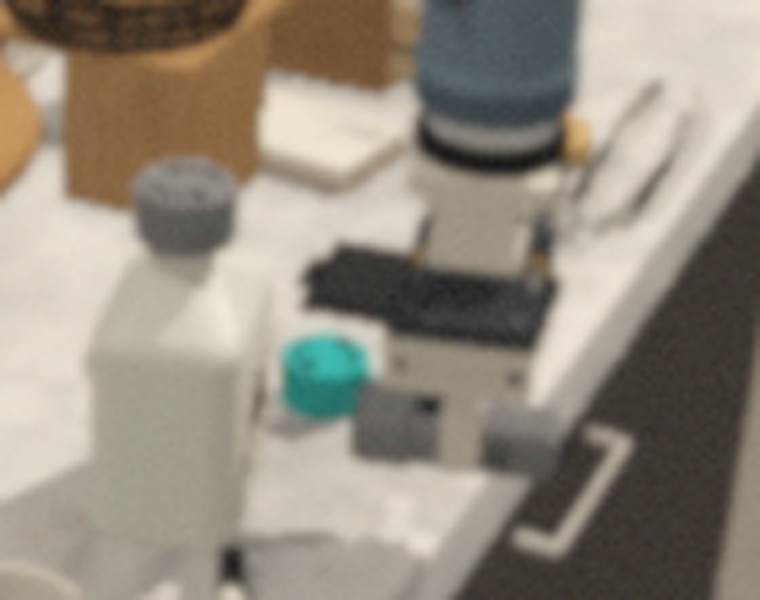

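View pics/w5.png

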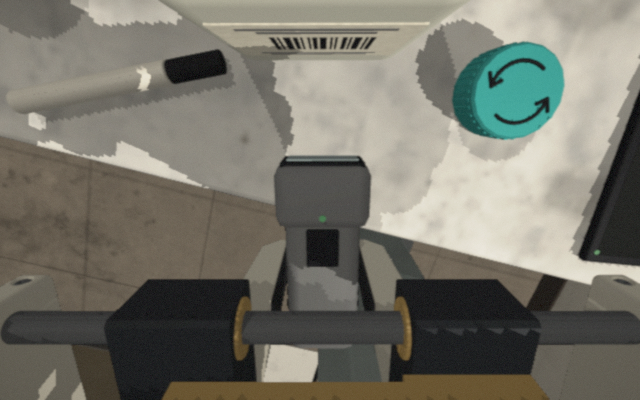

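Request:
play_rows([
  [0.05,-0.08,-0.05,0],
  [0.05,-0.08,-0.05,0],
  [0.05,-0.08,-0.05,0],
  [0.05,-0.08,-0.05,0],
  [0.05,-0.08,-0.05,0],
  [0.05,-0.08,-0.05,0],
  [0.05,-0.08,-0.05,0],
  [0.05,-0.08,-0.05,0],
  [0.05,-0.08,-0.05,0],
  [0.05,-0.08,-0.05,0],
])

```text
clock: 6.85
tool_pos: [0.378, 0.2353, 0.0522]
eef_rot: [-3.14, 0.004, 0.26]
force: [-0.3, 0.3, -1.4]
gripper_width: 0.0378
```

Request:
play_rows([
  [0,0,0,0],
  [0,0,0,0],
  [0,0,0,0],
  [0,0,0,0],
  [0,0,0,0],
  [0,0,0,0],
  [0,0,0,0],
  [0,0,0,0],
])

```text
clock: 7.65
tool_pos: [0.378, 0.2353, 0.0522]
eef_rot: [-3.14, 0.004, 0.26]
force: [-0.5, -0.1, -0.9]
gripper_width: 0.0379
```

Run:
```python
from h import *
o=robot.get_obs();print(o['tool_pos'],o['eef_rot'])
b=np.array([.518,.2729,0]);a=np.radians(15);n=np.array([np.cos(a),np.sin(a),0]);t=np.array([-np.sin(a),np.cos(a),0])
print((o['tool_pos']-b)@t,(o['tool_pos']-b)@n)
```

```text
[0.37803505 0.2353257  0.05220773] [-3.14019116  0.00396932  0.26041275]
-6.839064403123341e-05 -0.1449207007153534
```

Run:
```python
from h import *
go(.479,.0115,.0926,9)
# pad re-measure from top t1 (pad empty)
s=load('t1');g=cv2.cvtColor(s['image'],cv2.COLOR_RGB2GRAY)
m=(g<50).astype(np.uint8);m[:,:400]=0;m[:,455:]=0;m[:190]=0;m[265:]=0
cs=max(cv2.findContours(cv2.morphologyEx(m,cv2.MORPH_OPEN,np.ones((9,9))),0,1)[0],key=cv2.contourArea)[:,0]
P=np.array([onz(s,u,v,.008)[:2] for u,v in cs],np.float32);print(cv2.minAreaRect(P))
```

```text
clock 7.65 shift cm [ 3.98 24.22 -4.09] turn 5.92 rows min 5.0
((0.4838106334209442, 0.012679185718297958), (0.15490300953388214, 0.08462204784154892), 8.610172271728516)
```

Request:
play_rows([
  [-1,0,-1,0],
  [-2,2,-3,0],
  [-2,5,-4.1,1],
  [-1,9,-4.1,2],
  [0.5,13,-4.1,4],
  [2,17,-4.1,6],
  [3.2,20.5,-4.1,6],
  [4,23,-4.1,6],
  [4,24.2,-4.1,6],
  [4,24.2,-4.1,6],
])

```text
clock: 8.65
tool_pos: [0.4791, 0.0108, 0.0925]
eef_rot: [-3.14, 0.005, 0.154]
force: [-0.2, -0.1, -1.3]
gripper_width: 0.038
```

Run:
```python
from h import *
go(.480,.012,.0130,9);s=snap('wrist','w6')
```

```text
clock 8.65 shift cm [ 0.14 -0.1   7.95] turn -0.2 rows min 1.6
```

View pics/w6.png

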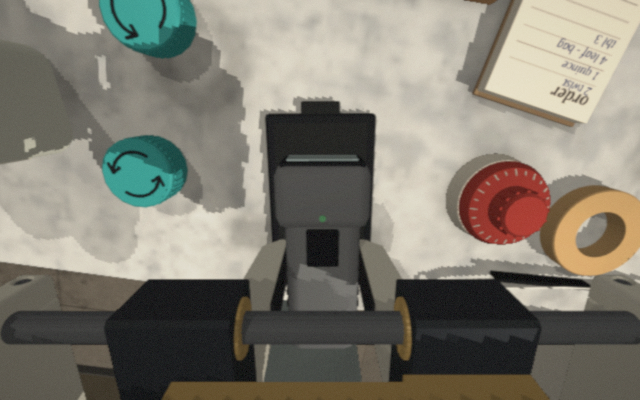

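Scanner held straight over the pad (267–376 wide), parallel and centred on it. Lowering.

Request:
play_rows([
  [0.1,-0.1,1.5,0],
  [0.1,-0.1,3.5,0],
  [0.1,-0.1,5.2,0],
  [0.1,-0.1,6.4,0],
  [0.1,-0.1,7.1,0],
  [0.1,-0.1,7.5,0],
  [0.1,-0.1,7.8,0],
  [0.1,-0.1,7.9,0],
  [0.1,-0.1,7.95,0],
  [0.1,-0.1,7.95,0],
])

```text
clock: 9.7
tool_pos: [0.479, 0.013, 0.0132]
eef_rot: [-3.14, 0.005, 0.154]
force: [-0.2, 0.1, -1.2]
gripper_width: 0.0382
```

Run:
```python
from h import *
go(.480,.012,.0126,9);print(robot.get_obs()['force'])
```

```text
clock 9.7 shift cm [0.08 0.11 0.06] turn -0.17 rows min 0.0
[-0.15655888  0.07282112 -1.22723721]
```

Request:
play_rows([
  [0,0,0.05,0],
  [0,0,0.07,0],
  [0,0,0.07,0],
])

```text
clock: 10.0
tool_pos: [0.4792, 0.0129, 0.0127]
eef_rot: [-3.14, 0.004, 0.154]
force: [-0.5, -0.6, -0.5]
gripper_width: 0.0381
```

Request:
play_rows([
  [0,0,0,0],
  [0,0,0,0],
  [0,0,0,0],
  [0,0,0,0],
], fingers=65)

```text
clock: 10.4
tool_pos: [0.4792, 0.0129, 0.0127]
eef_rot: [-3.14, 0.004, 0.154]
force: [-1.1, 0.1, -0.3]
gripper_width: 0.0595
```

Request:
play_rows([
  [0,0,-1,0],
  [0,0,-3,0],
  [0,0,-6,0],
  [0,0,-10,0],
  [0,0,-14,0],
  [0,0,-18,0],
  [-2,0,-21,0],
  [-2,0,-23,0],
  [-2,0,-23,0],
])

```text
clock: 11.3
tool_pos: [0.4619, 0.0093, 0.2466]
eef_rot: [3.14, -0.003, 0.154]
force: [0.9, -0.0, -0.6]
gripper_width: 0.0607
```

Run:
```python
from h import *
s=snap('wrist','w7');o=robot.get_obs();print(o['clock'],o['tool_pos'],o['eef_rot'],o['joint_pos'],o['gripper_width'])
```

```text
11.35 [0.4611295  0.00952848 0.24450134] [3.14151146e+00 4.29663410e-04 1.54039873e-01] [-2.21749521e-01  7.91167954e-02  1.69034002e+00 -2.37875191e-04
  1.37250572e+00  1.19505382e+00] 0.06071290544818303
```

View pics/w7.png

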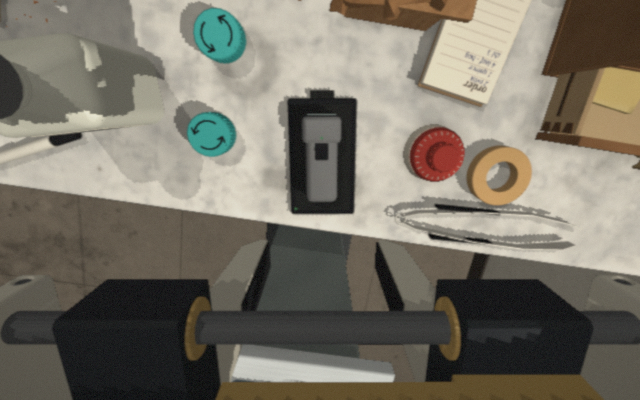

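Scanner lies flat and centred on the pad (scanner centre ≈(322,157), pad ≈(322,155)). Next: the grey cap.

Run:
```python
from h import *
go(.518,.2729,.24,-21)
go(.50,.18,.25,-21)
```

```text
clock 11.35 shift cm [  9.66 -25.15   0.44] turn 29.83 rows min 5.4
clock 11.35 shift cm [  6.46 -16.25  -0.55] turn 29.83 rows min 3.5
```

Run:
```python
from h import *
go(.425,.309,.26,-21)
```

```text
clock 11.35 shift cm [  1.02 -30.15  -1.55] turn 29.83 rows min 6.0
```

Request:
play_rows([
  [0,-2,0,2],
  [0,-5,-0.5,6],
  [0,-9,-1,10],
  [0,-13,-1.5,15],
  [0.3,-17,-1.5,20],
  [0.6,-21,-1.5,25],
  [1,-25,-1.5,29],
  [1,-28,-1.5,29.8],
  [1,-30.1,-1.5,29.8],
  [1,-30.1,-1.5,29.8],
], fingers=80)

```text
clock: 12.35
tool_pos: [0.4234, 0.3105, 0.2574]
eef_rot: [3.14, 0.003, -0.363]
force: [-0.2, -0.1, -0.4]
gripper_width: 0.0743
```

Run:
```python
from h import *
s=snap('wrist','w8');W=cloud(s)
X,Y,Z=W[...,0],W[...,1],W[...,2]
m=(Z>.175)&(Z<.2)&(abs(X-.518)<.06)&(abs(Y-.273)<.06)
P=W[m];print(m.sum(),np.round(np.median(P,0),4))
m=m&(Z>.183)
cs=max(cv2.findContours(m.astype(np.uint8),0,1)[0],key=cv2.contourArea)
Q=np.array([onz(s,u,v,.187)[:2] for u,v in cs[:,0]],np.float32);print(cv2.minEnclosingCircle(Q),cv2.fitEllipse(Q))
t=snap('top','t2');W=cloud(t);m=(W[...,2]>.18)&(W[...,2]<.195)&(abs(W[...,0]-.518)<.06)&(abs(W[...,1]-.273)<.06)
P=W[m][:,:2].astype(np.float32);print('top',m.sum(),cv2.minEnclosingCircle(P),robot.get_obs()['tool_pos'])
```

```text
4636 [0.5207 0.2738 0.188 ]
((0.5197837352752686, 0.274038165807724), 0.026173770427703857) ((0.5200620889663696, 0.27396899461746216), (0.05088547244668007, 0.05114435404539108), 174.93487548828125)
top 0 ((0.0, 0.0), 0.0) [0.42419053 0.30824135 0.25797122]
```

View pics/w8.png

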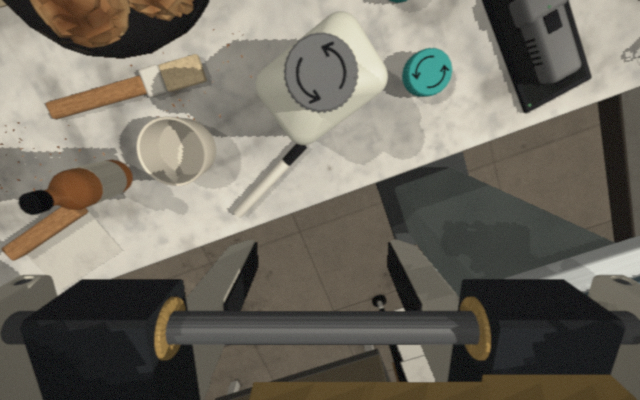

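View pics/t2.png

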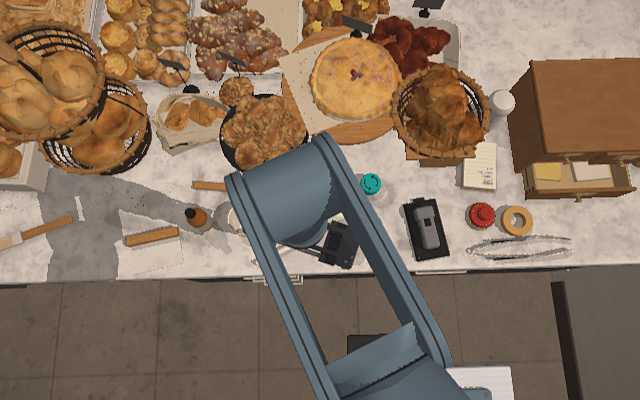

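Run:
```python
from h import *
go(.518,.2732,.225,-21)
```

```text
clock 12.45 shift cm [10.02 -0.08  3.28] turn 0.1 rows min 2.1
```

Request:
play_rows([
  [2,0,0.5,0],
  [5,0,1,0],
  [7.5,0,1.7,0],
  [9.3,-0.1,2.5,0.1],
  [10,-0.1,3.2,0.1],
  [10,-0.1,3.3,0.1],
  [10,-0.1,3.3,0.1],
  [10,-0.1,3.3,0.1],
])

```text
clock: 13.25
tool_pos: [0.5172, 0.2739, 0.2252]
eef_rot: [3.139, 0.002, -0.366]
force: [-0.2, -0.2, -0.6]
gripper_width: 0.0742
```

Run:
```python
from h import *
go(.518,.2732,.161,-21);s=snap('wrist','w9')
```

```text
clock 13.25 shift cm [0.11 0.02 6.42] turn 0.05 rows min 1.3
```

View pics/w9.png

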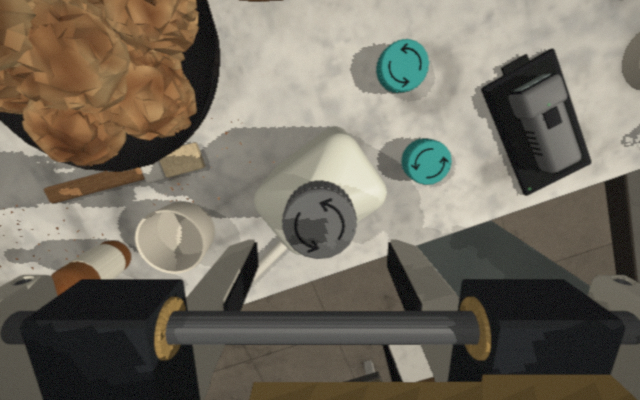

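Run:
```python
from h import *
s=load('top0');W=cloud(s);d=np.hypot(W[...,0]-.518,W[...,1]-.273)
for r in (.1,.12,.15,.18,.22,.26): 
    m=(d<r)&(d>.03);print(r,np.nanmax(W[...,2][m]))
```

```text
0.1 0.13861115939900615
0.12 0.13861115939900615
0.15 0.1428152883209982
0.18 0.18191781311887445
0.22 0.2371380913344474
0.26 0.2598565388663059
```

Request:
play_rows([
  [0.1,0,1,0],
  [0.1,0,2.5,0],
  [0.1,0,4,0],
  [0.1,0,5.2,0],
  [0.1,0,6,0],
  [0.1,0,6.4,0],
  [0.1,0,6.4,0],
])

```text
clock: 14.0
tool_pos: [0.5179, 0.2736, 0.1609]
eef_rot: [3.139, 0.002, -0.365]
force: [-0.2, 0.7, 0.1]
gripper_width: 0.074
```

Run:
```python
from h import *
go(.518,.2732,.161,-21);s=snap('side','s3')
c=s['image'][130:260,270:440,::-1]
cv2.imwrite('pics/s3c.png',cv2.resize(c,(780,596),interpolation=cv2.INTER_CUBIC));print(robot.get_obs()['force'])
```

```text
clock 14.0 shift cm [ 0.03  0.03 -0.01] turn 0.07 rows min 0.0
[ 0.50676507 -0.10497234 -0.19819202]
```

View pics/s3c.png

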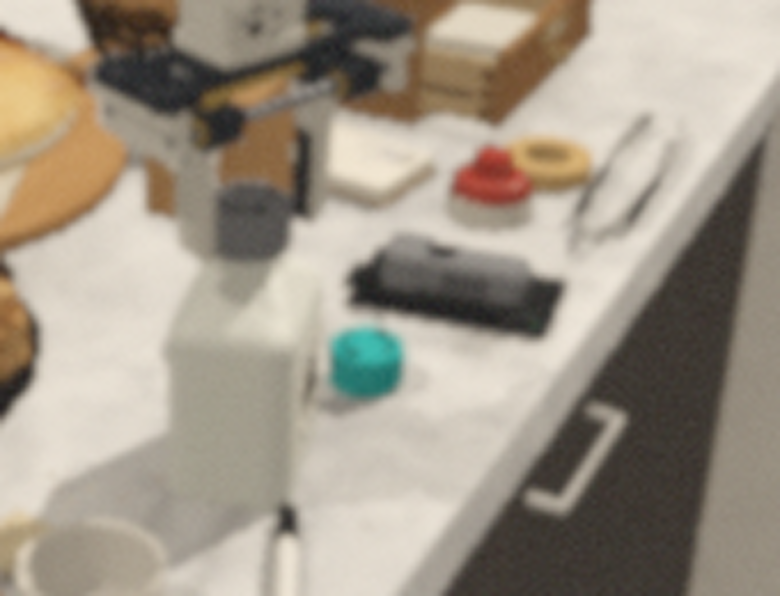

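Fingers straddle the cap (side crop, cap at (253,220)). Close gently first to see the centring, then firmly.

Request:
play_rows([
  [0,0,0,0],
  [0,0,0,0],
  [0,0,0,0],
  [0,0,0,0],
  [0,0,0,0],
], fingers=30, force=8)

```text
clock: 14.55
tool_pos: [0.5189, 0.2747, 0.1621]
eef_rot: [-3.141, 0.0, -0.365]
force: [1.2, 6.3, 0.7]
gripper_width: 0.0521
```

Run:
```python
from h import *
o=robot.get_obs();print({k:np.round(o[k],4) for k in ('tool_pos','eef_rot','force','torque','gripper_width')});M=R.from_euler('xyz',o['eef_rot']).as_matrix();print('tool force',M.T@o['force'])
```

```text
{'tool_pos': array([0.5189, 0.2747, 0.1621]), 'eef_rot': array([-3.141e+00,  2.000e-04, -3.653e-01]), 'force': array([1.2201, 6.2731, 0.7173]), 'torque': array([ 0.9192, -0.3259,  0.0362]), 'gripper_width': np.float64(0.0521)}
tool force [-1.10122698 -6.29547907 -0.71341924]
```

Request:
play_rows([
  [0,-0.05,0,0],
  [0,-0.05,0,0],
  [0,-0.05,0,0],
])

```text
clock: 14.85
tool_pos: [0.519, 0.2751, 0.1621]
eef_rot: [-3.141, 0.0, -0.365]
force: [1.4, 2.2, -0.3]
gripper_width: 0.0518
```

Request:
play_rows([
  [0,0,0,0],
  [0,0,0,0],
  [0,0,0,0],
])

```text
clock: 15.15
tool_pos: [0.5191, 0.2752, 0.162]
eef_rot: [-3.141, 0.0, -0.365]
force: [1.0, 2.9, -0.6]
gripper_width: 0.0522
```

```bash
cat >> h.py <<'E'
def st():
    o=robot.get_obs();print({k:np.round(o[k],4).tolist() for k in ('clock','tool_pos','eef_rot','force','torque','gripper_width')});M=R.from_euler('xyz',o['eef_rot']).as_matrix();print('tool force',np.round(M.T@o['force'],2))
E
python3 -c "
from h import *
st()"
```

```text
{'clock': 15.15, 'tool_pos': [0.5191, 0.2752, 0.162], 'eef_rot': [-3.141, 0.0003, -0.3653], 'force': [0.9674, 2.9386, -0.5964], 'torque': [0.5592, -0.1824, -0.0333], 'gripper_width': 0.0522}
tool force [-0.15 -3.09  0.6 ]
```

Request:
play_rows([
  [0,-0.03,0,0],
  [0,-0.03,0,0],
  [0,-0.03,0,0],
  [0,-0.03,0,0],
], force=50)

```text
clock: 15.55
tool_pos: [0.5191, 0.2752, 0.162]
eef_rot: [-3.141, 0.0, -0.365]
force: [0.3, 0.9, 0.7]
gripper_width: 0.0516
```

```bash
python3 -c "
from h import *
st()"
```

```text
{'clock': 15.55, 'tool_pos': [0.5191, 0.2752, 0.162], 'eef_rot': [-3.1415, 0.0004, -0.3653], 'force': [0.2676, 0.8884, 0.7213], 'torque': [0.2125, -0.0745, -0.0033], 'gripper_width': 0.0516}
tool force [-0.07 -0.93 -0.72]
```

Request:
play_rows([
  [0,0,0.2,0],
  [0,0,0.4,0],
  [0,0,0.6,0],
  [0,0,0.8,0],
  [0,0,0.8,0],
  [0,0,0.8,0],
])

```text
clock: 16.15
tool_pos: [0.5192, 0.2752, 0.1559]
eef_rot: [-3.141, -0.001, -0.365]
force: [-2.9, 1.0, 10.6]
gripper_width: 0.0515
```

```bash
python3 -c "
from h import *
st()"
```

```text
{'clock': 16.15, 'tool_pos': [0.5192, 0.2752, 0.1559], 'eef_rot': [-3.1407, -0.001, -0.3652], 'force': [-2.9137, 0.9567, 10.6068], 'torque': [0.1479, 0.5296, 0.0462], 'gripper_width': 0.0515}
tool force [ -3.05   0.14 -10.61]
```

Request:
play_rows([
  [0,0,0.3,0],
  [0,0,0.35,-3],
  [0,0,0.35,-7],
  [0,0,0.35,-11],
  [0,0,0.35,-15],
  [0,0,0.35,-20],
  [0,0,0.35,-25],
  [0,0,0.35,-30],
  [0,0,0.35,-35],
  [0,0,0.35,-35],
])

```text
clock: 17.15
tool_pos: [0.5209, 0.2752, 0.1558]
eef_rot: [3.141, -0.007, 0.248]
force: [-2.0, -0.6, 16.7]
gripper_width: 0.0517
```

```bash
python3 -c "
from h import *
st();snap('wrist','w10')"
```

```text
{'clock': 17.15, 'tool_pos': [0.5209, 0.2752, 0.1558], 'eef_rot': [3.1411, -0.0066, 0.2482], 'force': [-1.9972, -0.6434, 16.7337], 'torque': [-0.2066, 0.3726, 0.0785], 'gripper_width': 0.0517}
tool force [ -1.98   0.14 -16.75]
```

View pics/w10.png

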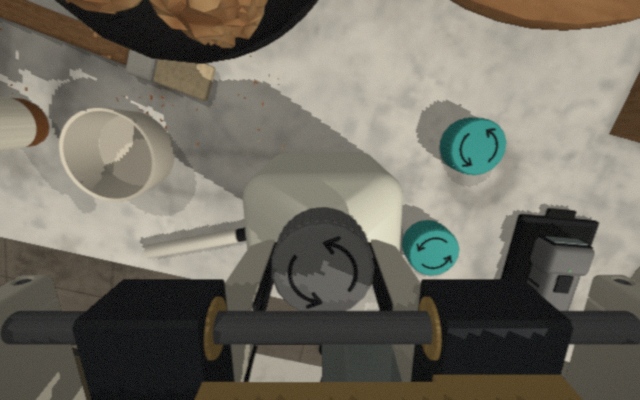

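Request:
play_rows([
  [-0.05,0,0.35,-4],
  [-0.1,0,0.35,-9],
  [-0.1,0,0.35,-14],
  [-0.1,0,0.35,-19],
  [-0.1,0,0.35,-24],
  [-0.1,0,0.35,-29],
  [-0.1,0,0.35,-34],
  [-0.1,0,0.35,-37],
  [-0.1,0,0.35,-37],
  [-0.1,0,0.35,-37],
])

```text
clock: 18.2
tool_pos: [0.5212, 0.275, 0.1559]
eef_rot: [3.134, -0.008, 0.893]
force: [-3.1, -1.2, 17.4]
gripper_width: 0.0517
```

```bash
python3 -c "
from h import *
st();snap('wrist','w11')
print(np.degrees(robot.get_obs()['eef_rot'][2]+.3652))"
```

```text
{'clock': 18.2, 'tool_pos': [0.5212, 0.275, 0.1559], 'eef_rot': [3.134, -0.0085, 0.8925], 'force': [-3.0906, -1.1665, 17.4221], 'torque': [-0.2055, 0.6543, 0.0813], 'gripper_width': 0.0517}
tool force [ -2.7   -1.54 -17.46]
72.06178925697553
```

View pics/w11.png

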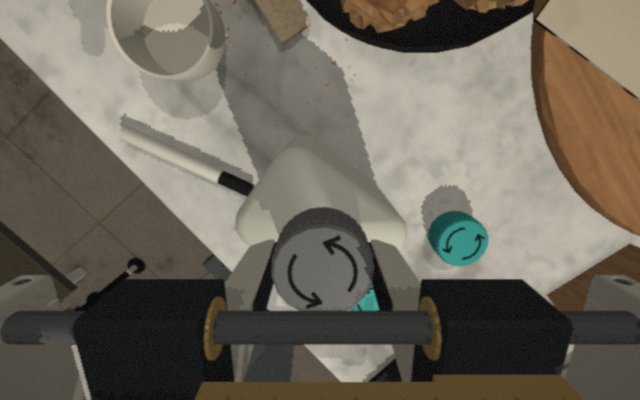

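Request:
play_rows([
  [0,0,0,0],
  [0,0,-0.2,0],
  [0,0,-0.4,0],
  [0,0,-0.6,0],
  [0,0,-0.9,0],
  [0,0,-1.2,0],
  [0,0,-1.2,0],
])

```text
clock: 18.95
tool_pos: [0.521, 0.2747, 0.1678]
eef_rot: [3.134, -0.008, 0.892]
force: [-0.1, 0.2, 0.6]
gripper_width: 0.0519
```

```bash
python3 -c "
from h import *
st()"
```

```text
{'clock': 18.95, 'tool_pos': [0.521, 0.2747, 0.1678], 'eef_rot': [3.134, -0.0079, 0.8924], 'force': [-0.072, 0.245, 0.5868], 'torque': [-0.0838, 0.0215, -0.0486], 'gripper_width': 0.0519}
tool force [ 0.15 -0.21 -0.59]
```

Request:
play_rows([
  [0,0,-0.4,0],
  [0,0,-1,0],
  [0,0,-1.7,0],
  [0,0,-2.5,0],
  [0,0,-3.2,0],
  [0,0,-3.8,0],
  [0,0,-4.2,0],
  [0,0,-4.2,0],
  [0,0,-4.2,0],
])

```text
clock: 19.85
tool_pos: [0.5204, 0.2746, 0.2096]
eef_rot: [3.134, -0.008, 0.892]
force: [-0.2, -0.9, -0.0]
gripper_width: 0.0517
```

Run:
```python
from h import *
st();s=snap('side','s4');w=snap('wrist','w12');snap('top','t4')
cv2.imwrite('pics/s4c.png',cv2.resize(s['image'][110:260,260:440,::-1],(720,600),interpolation=cv2.INTER_CUBIC))
```

```text
{'clock': 19.85, 'tool_pos': [0.5204, 0.2746, 0.2096], 'eef_rot': [3.1341, -0.0076, 0.8924], 'force': [-0.1797, -0.8925, -0.0325], 'torque': [-0.0044, -0.0387, -0.0054], 'gripper_width': 0.0517}
tool force [-0.81  0.42  0.03]
```

View pics/s4c.png

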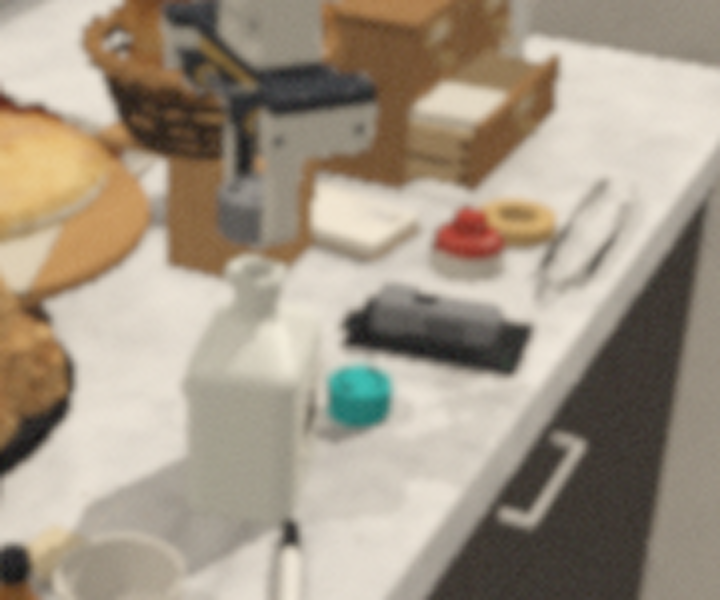

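View pics/w12.png

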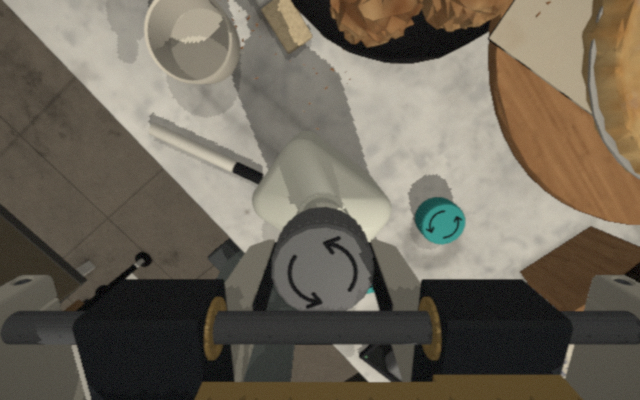

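View pics/t4.png

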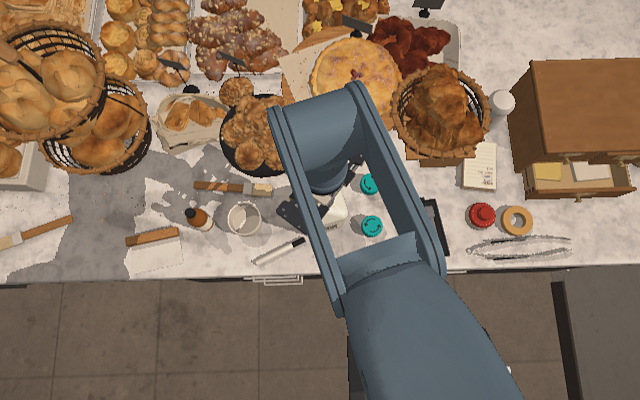

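Run:
```python
from h import *
s=load('s4');print('lip',onz(s,260+258/4,110+268/4,.175))
a=load('side0')['image'];b=s['image']
# bottle lower body compare: shift by phase correlation, pen and body patches
for n,(u0,v0,u1,v1) in dict(body=(300,190,348,250),pen=(322,235,345,275),ram=(270,240,310,280),amber=(250,245,280,300),teal=(340,198,360,220)).items():
    A=cv2.cvtColor(a,cv2.COLOR_RGB2GRAY)[v0:v1,u0:u1].astype(np.float32);B=cv2.cvtColor(b,cv2.COLOR_RGB2GRAY)[v0:v1,u0:u1].astype(np.float32)
    print(n,cv2.phaseCorrelate(A,B,cv2.createHanningWindow(A.shape[::-1],cv2.CV_32F)))
t=load('t4');W=cloud(t);X,Y,Z=W[...,0],W[...,1],W[...,2]
m=(X>.37)&(X<.5)&(Y>.31)&(Y<.45)&(Z>.008)&(Z<.04)
print('pen',cv2.minAreaRect(W[m][:,:2].astype(np.float32)))
w=load('w12');W=cloud(w);Z=W[...,2];m=(Z>.1)&(Z<.115);
m=(Z>.1)&(Z<.16)&(np.hypot(W[...,0]-.52,W[...,1]-.274)<.09)
print('bottle',cv2.minAreaRect(W[m][:,:2].astype(np.float32)))
```

```text
lip [0.51485014 0.27771461 0.175     ]
body ((0.23217629754799418, -0.07622845414332247), 0.7336955159902573)
pen ((0.11483873426724323, -0.05371823583452695), 0.9395304456353187)
ram ((0.22411749149555504, 0.0009984116542405275), 0.947838904261589)
amber ((0.005805808960435144, 0.10124354431221505), 0.9704434564378527)
teal ((0.16092412968969505, 0.12813487061623974), 0.7422136624654134)
pen ((0.4702671468257904, 0.39586910605430603), (0.09137240797281265, 0.13346683979034424), 24.832622528076172)
bottle ((0.5206187963485718, 0.27448129653930664), (0.07969511300325394, 0.10908181220293045), 15.037214279174805)
```

Request:
play_rows([
  [0,0,0,0],
  [0,0,0,0],
  [0,0,0,0],
  [0,0,0,0],
  [0,0,0,0],
])

```text
clock: 20.5
tool_pos: [0.5203, 0.2746, 0.2093]
eef_rot: [3.134, -0.007, 0.892]
force: [-0.3, 0.9, -1.4]
gripper_width: 0.0513
```

```bash
python3 -c "
from h import *
st();print(robot.close_job())"
```

```text
{'clock': 20.5, 'tool_pos': [0.5203, 0.2746, 0.2093], 'eef_rot': [3.1345, -0.0071, 0.8924], 'force': [-0.3125, 0.8544, -1.4086], 'torque': [-0.0455, -0.0329, 0.0047], 'gripper_width': 0.0513}
tool force [ 0.46 -0.79  1.41]
the job is handed in; nothing more can be done
None
```

The job is done and handed in at 20.5 s; no verdict is reported.

- **Scan:** The scanner was held level and square to the bar code for about 1.7 s, about 5 cm away and within about 1–2 mm of centre.
- **Return:** It was then laid flat in the middle of its charging pad and let go.
- **Cap:** It was pressed 6 mm down to its stop at about 17 N and turned 72° to the left in one grasp. It came off without resistance. I finished holding it still, tilted under 0.6°, about 3 cm above the lip.

**Last checks:**
- The wrist camera put the bottle centre at (0.521, 0.274), still turned 15°, which is within 1 mm of the tool's position.
- In the side view the bottle and the bystanders checked (pen, ramekin, amber bottle, one turquoise cap) had shifted less than 0.3 pixel.

**Checks that disagreed:**
- The top camera and the grasp differed by about 2 mm on where the cap was.
- A rough side-view reading of the lip was about 5 mm off. That picture is blurred, so I went by the wrist camera.
- A last top-view fit of the pen was useless because the arm was in its window. I used the side view for the pen instead.

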